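# Wedge the bread display frame tight

### The arm

A 6-joint arm with a two-finger parallel gripper is mounted at the origin on the work surface. World frame = base frame: x ahead of the robot, y to its left, z up, the work surface at z = 0. Lengths are in mm, angles in rad, forces in N, time in s.
With the tool pointing down it reaches from about 350 to 950 mm from the base axis. Payload 17.4 kg.
Tool frame: the origin (TCP) lies on the centre line of the jaws, within the pads' length; the fingertips stand 17 mm ahead of it and the grasp point (between the pads) lies 2 mm behind it; z points along the fingers, y is the line along which they close (so a half turn about z gives the same grasp; the last joint's range is limited). The gripper opens to 93 mm and grips with 3 to 60 N. Pads are 15 mm wide; open, the fingers measure 128 mm over their backs; the gripper's body (75 mm by 188 mm) begins 65 mm behind the grasp point.
Start: joints at [-1.217, 0.116, 1.442, -0, 1.584, -0.038], TCP at [257.742, -623.86, 235.646] pointing down, gripper open.
Joint ranges: [-2.83, 2.83], [-0.83, 2.19], [0.07, 2.5], [-1.14, 4.28], [0.01, 3], [-2.97, 2.97]. Speed limits (rad/s): [1.89, 1.89, 2.22, 3.14, 3.14, 3.14].

### API

Orientations are given as a rotation vector (axis times angle).
In Python, from cell import robot gives the robot as it stands. The module is installed in compiled form; this text tells all that it offers.
- The arm moves only by the tool play_rows, never from a script. Its argument "commands" is a list of rows, each an object with "delta_pos": the shift along the tool's x, y, z in units of 25 mm (1.0 is 25 mm), a list of three; "rotation": the turn, a rotation vector about the tool's x, y, z in units of 8 degrees (1.0 is 8 degrees), a list of three; "jaw": the opening, from -1 (shut) to 1 (fully open). In form: [{"delta_pos": [dx, dy, dz], "rotation": [ax, ay, az], "jaw": jaw}, ...]. A call has 1 to 10 rows; each row shifts and turns the commanded pose from where the row before left it, along the tool's axes as they then stand; what a row does not reach is not made up. A row lasts 1/8 s, in which the tool goes at most 62.5 mm and 10.7 degrees, less where a joint would pass 70% of its speed; a pose out of reach is approached as far as the arm can. A call is refused whole if a number of a shift passes 1 or a number of a turn 1, either way. A call with a gripper value outside its range is refused whole. The fingers move at their own pace and stop on an object; "force" is the grip in N (left out, the last holds). Time passes only in rows, so rows that do not move let the fingers close. It gives the time, the measured TCP pose, the force, the opening and the grip force at its end, in the units of the state.
- robot.get_state(): the state, without advancing time (a new reading comes with each control period).
- robot.snapshot(name): name is "scene" or "top" or "wrist"; returns a dict with "pixels" (384x512x3 uint8, red, green, blue), "fx", "fy", "cx", "cy" (pixels), "R" (3x3) and "t" (3): a world point X has camera coordinates R X + t; the wrist camera has in their place "mount" (4x4, takes a point from camera to tool coordinates, whose origin is the TCP and whose axes are the flange's). Camera axes: x right, y down, z forward; pixel columns grow to the right and rows downward; lengths in mm; the calibration is good to about 2 mm. A picture is of the moment at which its call begins: read the wrist's pose just before it. There is no depth.
- robot.hand_in(): hands the job in; it is judged then, once.
The state is a dict: "t": time; "joints": joint angles; "qd": joint speeds; "tau": joint torques, N m; "ee_pos": TCP position; "ee_rot": TCP orientation; "force": force on the tool from outside, world axes, zero at the start; "wrist_torque": the same for the moment, N m; "finger_gap": finger opening in mm; "grasp_force": force on a finger pad.
Only numpy, scipy, OpenCV 4.12 (cv2) and the standard library are available. Lean on these libraries where they do the work, as an engineer would, in place of code of your own. Each camera call takes 0.05 s, during which the arm holds its last target. There are 200 camera calls.

### The job

Take the wooden wedge from its holder, stand it blade-down in the slot of the oak display frame and let go of it. Then drive it down with the wooden pounder, in several short taps and lifting the pounder clear between them, until the wedge stops with its head fully down on the frame; do not push it down by hand (with the gripper). Finally stand the pounder upright on the counter again, and leave the other things where they are.

Things in the scene. Friction and masses are not known exactly. Their poses are not given: they have to be found in the camera images.
- wedge_mid (a point): Loose beech wedge, 120 mm tall, upright in the holder; point: its centre. Top 40 mm: a block head, 60 mm along x, 46 mm along y (head centre 40 mm above the point). Below it an 80 mm blade, 44 mm wide along x, tapering evenly on both y faces from 30 mm thick under the head to 12 mm at the tip (60 mm below the point). Same after a half turn. z up. 0.12 kg.
- pounder_mid (a point): Loose beech pounder standing on its flat striking face; point: on its axis, half-way up (75 mm above the face, 75 mm below the top). Round head 64 mm across in the lowest 45 mm, above it an upright round handle 30 mm across with a 34 mm rim in the top 12 mm. 0.3 to 0.54 kg. It and the holder stand on opposite sides of the frame, either way round.
- holder: Fixed oak block, 85 mm (x) by 68 mm (y), 90 mm tall, with a 50 by 35 mm hole in its top in which the wedge stands blade down, its head resting on the block, x along x. Origin: centre of its underside.
- seat (a point): Point in the frame's slot where the wedge's centre is when the wedge is fully home, head down on the frame (72 mm above the counter). z up; y along the frame, from the fixed cheek (-y) across the slot to the sliding rail (+y); x across. The wedge goes in with its x along this x (either way round). The slot is 48 mm long in x, 2 mm free each side of the blade; its two y faces slope like the blade.
- frame: Fixed oak display frame, origin on the counter, 72 mm under the seat, same axes. It reaches 80 mm to -y, 210 mm to +y, 50 mm either way in x. The cheeks either side of the slot, on which the head lands, are 92 mm tall, the slot's x walls 88 mm; the end post at 170 to 205 mm in +y is 125 mm tall.
- rail (a joint): Slide of the oak rail (+y side of the slot) towards the end post, m. Starts at 0 to 0.002; 0.009 with the wedge home. At value q the wedge, set loosely in, stands (9 mm - q)/0.225 too high (31 to 40 mm), its centre (9 mm - q)/2 to -y of the seat. The slot's mouth is 21 mm + q wide in y. The rail has stiff friction, stays where pushed; driving the wedge takes 8 to 15 N and it stays where left.
- mug: Bystander: white mug, 80 mm across, 85 mm tall, handle at its +y. Origin: centre of its underside. Loose on the counter.
- jam_jar: Bystander: amber jam jar with steel cap, 66 mm across, 90 mm tall. Origin: centre of its underside. Loose on the counter.
- salt_jar: Bystander: clear jar with wooden cap, 64 mm across, 100 mm tall. Origin: centre of its underside. Loose on the counter.
- tin: Bystander: plain steel tin, 72 mm across, 80 mm tall. Origin: centre of its underside. Loose on the counter.
- boule: Bystander: round brown loaf, 136 mm across, 75 mm tall. Origin: centre of its underside. Loose on the counter.
- dark_boule: Bystander: round dark loaf, 124 mm across, 70 mm tall. Origin: centre of its underside. Loose on the counter.
Mind the look-alikes: they are no part of the job. Leave any blue look-alike of the part that bears pounder_mid alone.

How it is judged (in metres and radians):
On the way, in this order (a step that is already met when the one before it is completed fails the run):
1. the wedge stands blade-down in the slot, let go, not yet driven (horizontal distance between wedge_mid and seat below 0.01 m and angle between wedge_mid's own z axis and vertical below 0.15 rad and angle between the x axis of wedge_mid and the x axis of seat, either way round below 0.12 rad and contact force between the fingers and wedge below 0.1 N and z of wedge_mid in the frame of seat below 0.046 m), for 0.2 s.
2. the pounder bears on the wedge, which is driven part-way (head 4 to 27 mm above home) (horizontal distance between wedge_mid and seat below 0.01 m and angle between wedge_mid's own z axis and vertical below 0.15 rad and angle between the x axis of wedge_mid and the x axis of seat, either way round below 0.12 rad and z of wedge_mid in the frame of seat between 0.004 and 0.027 m and contact force between pounder and wedge above 0.5 N).
3. the pounder is lifted clear of the wedge (by 4 mm or more) with the wedge only part-way down, at least once (horizontal distance between wedge_mid and seat below 0.01 m and angle between wedge_mid's own z axis and vertical below 0.15 rad and angle between the x axis of wedge_mid and the x axis of seat, either way round below 0.12 rad and z of wedge_mid in the frame of seat between 0.004 and 0.027 m and z of pounder_mid in the frame of wedge_mid above 0.139 m).
4. the wedge is driven home under the pounder (horizontal distance between wedge_mid and seat below 0.01 m and angle between wedge_mid's own z axis and vertical below 0.15 rad and angle between the x axis of wedge_mid and the x axis of seat, either way round below 0.12 rad and z of wedge_mid in the frame of seat below 0.003 m), for 0.1 s.
At the end, for the whole second after the job is handed in: The wedge stands upright in the slot (within 6 mm and 0.06 rad) with its head within 3 mm of fully down, the rail slid at least 7.5 mm; the pounder stands upright (within 0.1 rad) on the counter; both are at rest (z of wedge_mid in the frame of seat below 0.003 m and horizontal distance between wedge_mid and seat below 0.006 m and angle between wedge_mid's own z axis and vertical below 0.06 rad and value of joint rail above 0.0075 m and angle between pounder_mid's own z axis and vertical below 0.1 rad and height (world z) of pounder_mid between 0.07 and 0.08 m and linear speed of each of wedge, pounder below 0.02 m/s); the robot touches nothing.
It fails at once if the gripper or arm touches the wedge once it is driven more than a few mm (head less than 27 mm above home) ((horizontal distance between wedge_mid and seat below 0.01 m and angle between wedge_mid's own z axis and vertical below 0.15 rad and angle between the x axis of wedge_mid and the x axis of seat, either way round below 0.12 rad) and z of wedge_mid in the frame of seat below 0.027 m and contact force between any of the fingers, the arm and wedge above 1 N).
It fails at once if a bystander is moved more than 25 mm (distance of any of mug, jam_jar, salt_jar, tin, boule, dark_boule from where it was at the start of the episode above 0.025 m).
It also fails if it takes over 58 s, if anything falls off the work surface, if the arm or the gripper's body presses on something with over 40 N, if the wrist force passes 120 N, or if a joint passes its speed limit or range.

## Working session

There is one attempt and no reset: what is moved stays moved. The work goes in short steps, Python scripts to look and compute and a tool call to move; the robot and the scene stay as the last step left them, time stands still between calls to the robot, and variables do not carry over. Pictures are saved under pics/ and viewed, at most 10 in all, crops included, and the job is handed in when it is done.

Besides the shell and the picture viewer there is one more tool, called after "Request:" as name([rows], argument=value, ...), one row to a line, values as JSON. play_rows: Moves the arm, as the interface text tells. Its arguments: {"type":"object","properties":{"commands":{"type":"array","items":{"type":"object","properties":{"delta_pos":{"type":"array","items":{"type":"number"}},"rotation":{"type":"array","items":{"type":"number"}},"jaw":{"type":"number"}}}},"force":{"type":"number"}},"required":["commands"]}

```bash
mkdir -p pics; python3 - <<'E'
from cell import robot
import cv2, json, numpy as np
s=robot.get_state(); print({k:np.round(v,3).tolist() for k,v in s.items()})
for n in ("scene","top"):
    d=robot.snapshot(n); cv2.imwrite(f"pics/{n}0.png",d["pixels"][:,:,::-1])
    np.savez(f"{n}.npz",**d); print(n,d["fx"],d["cx"],d["cy"],np.round(d["R"],3).tolist(),np.round(d["t"],1).tolist())
d=robot.snapshot("wrist"); np.savez("wrist.npz",**d);print(d["fx"],d["cx"],d["cy"],np.round(d["mount"],3).tolist())
E
```

```text
{'t': 0.0, 'joints': [-1.217, 0.116, 1.442, 0.0, 1.584, -0.038], 'qd': [-0.002, 0.001, 0.0, -0.001, 0.001, 0.001], 'tau': [0.001, -72.126, -62.261, 0.078, 0.024, -0.0], 'ee_pos': [257.662, -623.692, 234.904], 'ee_rot': [-3.08, -0.611, 0.0], 'force': [-0.327, 0.326, -0.102], 'wrist_torque': [0.04, 0.057, 0.029], 'grasp_force': 0.0, 'finger_gap': 93.051}
scene 441.06189803170867 244.0555931700566 194.61494913305958 [[0.527, 0.85, 0.002], [0.455, -0.28, -0.846], [-0.718, 0.447, -0.534]] [-276.8, -204.9, 1713.2]
top 368.2286984813442 251.3105634599568 189.46720505703064 [[0.066, -0.998, 0.006], [-0.973, -0.065, -0.221], [0.221, 0.008, -0.975]] [-46.4, 567.9, 920.3]
294.56258288871186 249.5256122774266 189.761524291262 [[-0.001, -0.972, -0.236, 65.168], [1.0, -0.001, -0.0, 1.093], [-0.0, -0.236, 0.972, -149.228], [0.0, 0.0, 0.0, 1.0]]
```

View pics/scene0.png

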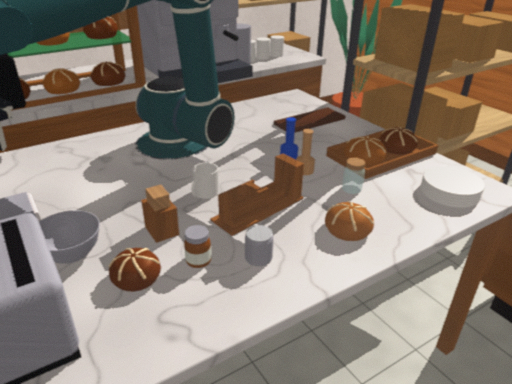

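View pics/top0.png

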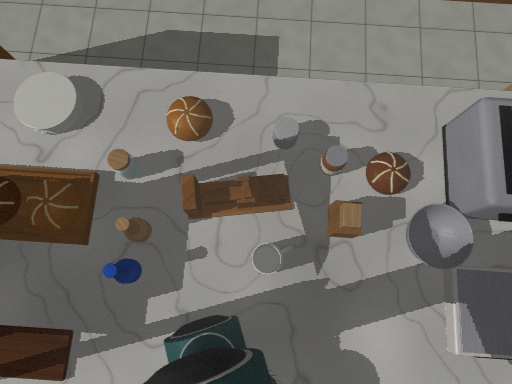

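The top view shows the holder and wedge near (346,217), and the frame from (182,195) to (290,195) with its end post on the left. The beech pounder's top is at (122,225), and the blue look-alike is at (110,271). I'll zoom in.

```bash
cat > h.py <<'E'
import numpy as np, cv2
def P(n): return np.load(n+".npz")
def proj(d,X):
    c=np.atleast_2d(X)@d["R"].T+d["t"]; return np.c_[d["fx"]*c[:,0]/c[:,2]+d["cx"],d["fy"]*c[:,1]/c[:,2]+d["cy"]]
def back(d,u,v,z):
    r=d["R"].T@np.array([(u-d["cx"])/d["fx"],(v-d["cy"])/d["fy"],1]); o=-d["R"].T@d["t"]
    return np.round(o+r*(z-o[2])/r[2],1)
E
python3 - <<'E'
import cv2
from h import *
a=cv2.imread("pics/top0.png"); 
cv2.imwrite("pics/top_a.png",np.vstack([cv2.resize(a[160:250,170:370],None,fx=4,fy=4,interpolation=cv2.INTER_CUBIC),]))
b=cv2.imread("pics/scene0.png"); cv2.imwrite("pics/sc_a.png",cv2.resize(b[110:260,130:330],None,fx=4,fy=4,interpolation=cv2.INTER_CUBIC))
E
```

```text
(no output)
```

View pics/top_a.png

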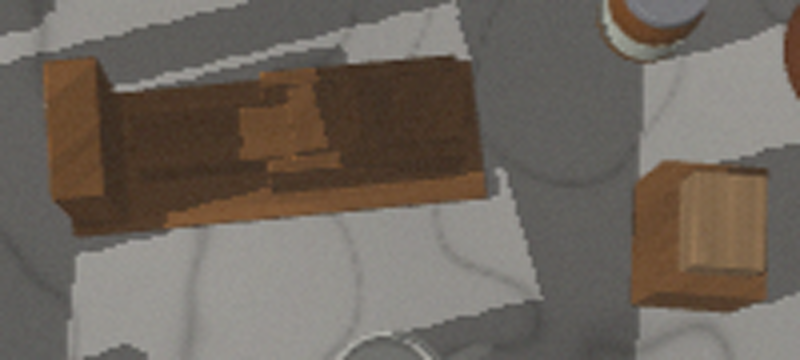

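View pics/sc_a.png

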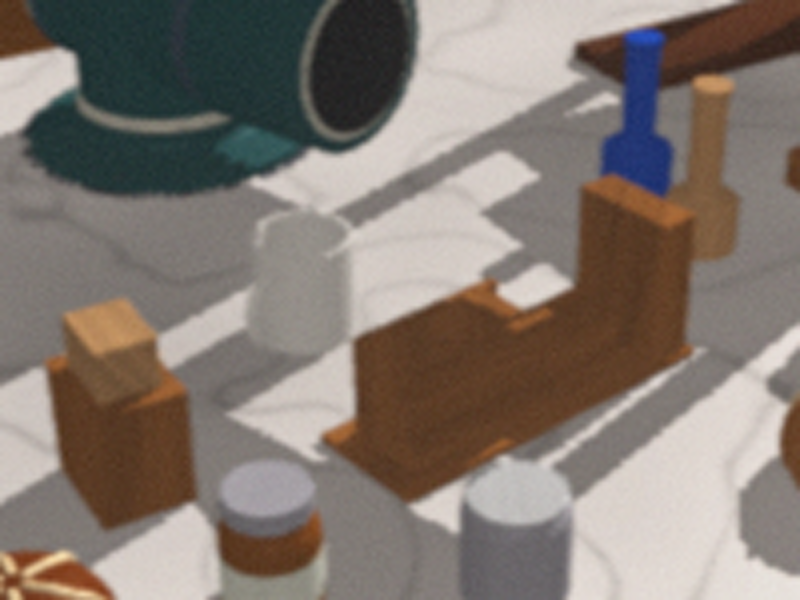

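Post top corners in the crop are about (44,62), (97,58), (104,195) and (52,199). The wedge head top is at (684,172), (768,170), (767,270) and (680,268). The scene crop agrees with this layout.

```bash
python3 - <<'E'
from h import *
d=P("top"); s=P("scene")
f=lambda x,y,z: back(d,170+(x+.5)/4-.5,160+(y+.5)/4-.5,z)
post=np.array([f(*p,125) for p in[(44,62),(97,58),(104,195),(52,199)]]); print(post.tolist(),post.mean(0))
wd=np.array([f(*p,130) for p in[(684,172),(768,170),(767,270),(680,268)]]); print(wd.tolist(),wd.mean(0))
for n,q in(("post",post),("w",wd)):
    a=(q[0]+q[1]-q[2]-q[3]); b=(q[0]+q[3]-q[1]-q[2]); print(n,np.degrees(np.arctan2(a[1],a[0])),np.degrees(np.arctan2(-b[0],b[1])),np.hypot(*a[:2])/2,np.hypot(*b[:2])/2)
# base plate right end corners
print(f(470,60,92),f(485,190,20))
g=lambda x,y,z: back(s,130+(x+.5)/4-.5,110+(y+.5)/4-.5,z)
print("post scene",[g(*p,125).tolist() for p in[(612,176),(695,215),(668,232),(583,190)]])
print("w scene",[g(*p,130).tolist() for p in[(64,316),(127,298),(157,343),(92,363)]])
print("pounder",g(713,84,150))
a=cv2.imread("pics/top0.png"); hsv=cv2.cvtColor(a,cv2.COLOR_BGR2HSV)[205:245,105:160]
m=(hsv[...,1]>70).astype(np.uint8)
o=a[205:245,105:160]
print("pounder guess",back(d,122.5,224,150))
b=cv2.imread("pics/scene0.png")
E=cv2.resize(o,None,fx=8,fy=8,interpolation=cv2.INTER_CUBIC)
c=a[160:250,170:300].copy()
cv2.imwrite("pics/pd.png",E)
E
```

```text
[[580.9, 171.1, 125.0], [585.7, 138.1, 125.0], [498.8, 125.0, 125.0], [494.2, 156.7, 125.0]] [539.9   147.725 125.   ]
[[536.2, -231.7, 130.0], [541.0, -283.6, 130.0], [478.8, -282.9, 130.0], [476.5, -230.0, 130.0]] [ 508.125 -257.05   130.   ]
post 9.001436345134902 8.266432093554291 87.88232188557603 32.68963903135058
w -1.127909002515406 3.875757303762015 60.96181181690719 52.520115194085406
[609.4 -99.9  92. ] [ 537.  -120.7   20. ]
post scene [[500.9, 154.2, 125.0], [584.3, 169.1, 125.0], [594.6, 136.1, 125.0], [508.3, 121.7, 125.0]]
w scene [[483.9, -282.2, 130.0], [484.1, -237.6, 130.0], [547.2, -243.3, 130.0], [547.5, -288.1, 130.0]]
pounder [449.4 291.9 150. ]
pounder guess [445.7 290.5 150. ]
```

View pics/pd.png

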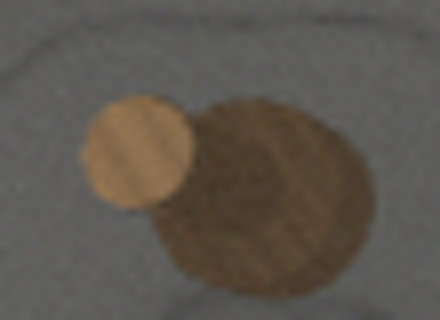

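The pounder's top centre is at crop (138,152). Next I'll write the move helper and check how tall the things near the start pose are.

```bash
cat >> h.py <<'E'
from scipy.spatial.transform import Rotation as Ro
def go(st,xyz,yaw,n):
    "n rows to xyz (mm) with tool y at world angle yaw (deg, mod 180): prints rows"
    R=Ro.from_rotvec(st["ee_rot"]).as_matrix(); p=np.array(st["ee_pos"])
    cur=np.degrees(np.arctan2(R[1,1],R[0,1])); dy=(yaw-cur+90)%180-90
    tgt=Ro.from_matrix(np.c_[[np.sin(np.radians(cur+dy))*-1,np.cos(np.radians(cur+dy)),0],[np.cos(np.radians(cur+dy)),np.sin(np.radians(cur+dy)),0],[0,0,-1]])
    tx=tgt.as_matrix()
    if np.linalg.det(tx)<0: print("det!")
    rel=(Ro.from_matrix(R).inv()*tgt).as_rotvec()
    step=np.round(np.degrees(rel)/n/8,2); dp=(np.array(xyz)-p)/n; C=Ro.from_matrix(R)
    print("pos",np.round(p,1),"tool y deg",round(cur,2),"turn",round(dy,2),"F",np.round(st["force"],1),"t",st["t"])
    for i in range(n):
        print(np.round(C.inv().apply(dp)/25,2).tolist(),step.tolist()); C=C*Ro.from_rotvec(np.radians(step*8))
E
python3 - <<'E'
from h import *; from cell import robot
d=P("top"); 
for p in[(455,280),(505,350),(447,130)]: print(back(d,*p,150))
go(robot.get_state(),(512-25,-262,260),-2,17)
w=P("wrist"); cv2.imwrite("pics/w0.png",w["pixels"][:,:,::-1])
E
```

```text
[ 367.6 -493.3  150. ]
[ 222.9 -595.9  150. ]
[ 737.6 -494.   150. ]
pos [ 257.7 -623.7  235.1] tool y deg -67.55 turn 65.55 F [ 0.4  0.1 -0.5] t 0.15
[0.82, -0.58, -0.06] [-0.0, -0.0, -0.48]
[0.86, -0.52, -0.06] [-0.0, -0.0, -0.48]
[0.89, -0.47, -0.06] [-0.0, -0.0, -0.48]
[0.92, -0.4, -0.06] [-0.0, -0.0, -0.48]
[0.95, -0.34, -0.06] [-0.0, -0.0, -0.48]
[0.97, -0.28, -0.06] [-0.0, -0.0, -0.48]
[0.99, -0.21, -0.06] [-0.0, -0.0, -0.48]
[1.0, -0.15, -0.06] [-0.0, -0.0, -0.48]
[1.0, -0.08, -0.06] [-0.0, -0.0, -0.48]
[1.01, -0.01, -0.06] [-0.0, -0.0, -0.48]
[1.01, 0.06, -0.06] [-0.0, -0.0, -0.48]
[1.0, 0.12, -0.06] [-0.0, -0.0, -0.48]
[0.99, 0.19, -0.06] [-0.0, -0.0, -0.48]
[0.97, 0.26, -0.06] [-0.0, -0.0, -0.48]
[0.96, 0.32, -0.06] [-0.0, -0.0, -0.48]
[0.93, 0.38, -0.06] [-0.0, -0.0, -0.48]
[0.9, 0.45, -0.06] [-0.0, -0.0, -0.48]
```

View pics/w0.png

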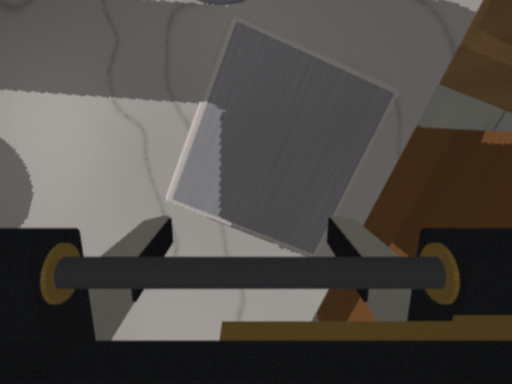

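The wrist view shows a flat grey plate ahead of the tool at (285,140). I'll rise first and then cross over it.

Request:
play_rows([
  {"delta_pos":[0.5,-0.3,-1],"rotation":[0,0,-0.5],"jaw":1},
  {"delta_pos":[0.85,-0.5,-1],"rotation":[0,0,-0.5],"jaw":1},
  {"delta_pos":[0.9,-0.45,-1],"rotation":[0,0,-0.5],"jaw":1},
  {"delta_pos":[0.9,-0.4,-0.5],"rotation":[0,0,-0.5],"jaw":1},
  {"delta_pos":[0.95,-0.35,0],"rotation":[0,0,-0.5],"jaw":1},
  {"delta_pos":[0.95,-0.3,0],"rotation":[0,0,-0.5],"jaw":1},
  {"delta_pos":[1,-0.2,0],"rotation":[0,0,-0.5],"jaw":1},
  {"delta_pos":[1,-0.15,0],"rotation":[0,0,-0.5],"jaw":1},
  {"delta_pos":[1,-0.1,0],"rotation":[0,0,-0.5],"jaw":1},
  {"delta_pos":[1,0,0],"rotation":[0,0,-0.5],"jaw":1},
])

```text
t: 1.4
ee_pos: [384.9, -418.3, 322.0]
ee_rot: [-2.682, -1.634, 0.0]
force: [0.2, -0.5, -0.5]
finger_gap: 93.1
grasp_force: 0.0
```

Request:
play_rows([
  {"delta_pos":[1,0.05,0.3],"rotation":[0,0,-0.5],"jaw":1},
  {"delta_pos":[1,0.1,0.5],"rotation":[0,0,-0.5],"jaw":1},
  {"delta_pos":[1,0.2,0.5],"rotation":[0,0,-0.5],"jaw":1},
  {"delta_pos":[1,0.25,0.5],"rotation":[0,0,-0.5],"jaw":1},
  {"delta_pos":[0.95,0.3,0.5],"rotation":[0,0,-0.5],"jaw":1},
  {"delta_pos":[0.9,0.4,0.3],"rotation":[0,0,-0.5],"jaw":1},
  {"delta_pos":[0,0,0],"rotation":[0,0,0],"jaw":1},
])

```text
t: 2.28
ee_pos: [460.3, -287.6, 256.7]
ee_rot: [-2.284, -2.154, 0.0]
force: [0.0, -0.6, 0.1]
finger_gap: 92.8
grasp_force: 0.0
```

```bash
cat >> h.py <<'E'
def wsnap(robot,name):
    st=robot.get_state(); d=robot.snapshot("wrist"); np.savez(name+".npz",ep=st["ee_pos"],er=st["ee_rot"],**d); cv2.imwrite(f"pics/{name}.png",d["pixels"][:,:,::-1]); return st
def wback(name,u,v,z):
    d=np.load(name+".npz"); M=d["mount"]; R=Ro.from_rotvec(d["er"]).as_matrix()
    r=R@M[:3,:3]@np.array([(u-d["cx"])/d["fx"],(v-d["cy"])/d["fy"],1]); o=R@M[:3,3]+d["ep"]
    return np.round(o+r*(z-o[2])/r[2],1)
E
python3 - <<'E'
from h import *; from cell import robot
st=wsnap(robot,"w1"); go(st,(512,-260,114),-2,6)
E
```

```text
pos [ 460.3 -287.6  256.7] tool y deg -3.34 turn 1.34 F [ 0.  -0.6  0.1] t 2.275
[0.2, 0.34, 0.95] [-0.0, -0.0, -0.03]
[0.2, 0.34, 0.95] [-0.0, -0.0, -0.03]
[0.2, 0.34, 0.95] [-0.0, -0.0, -0.03]
[0.2, 0.34, 0.95] [-0.0, -0.0, -0.03]
[0.2, 0.34, 0.95] [-0.0, -0.0, -0.03]
[0.2, 0.34, 0.95] [-0.0, -0.0, -0.03]
```

View pics/w1.png

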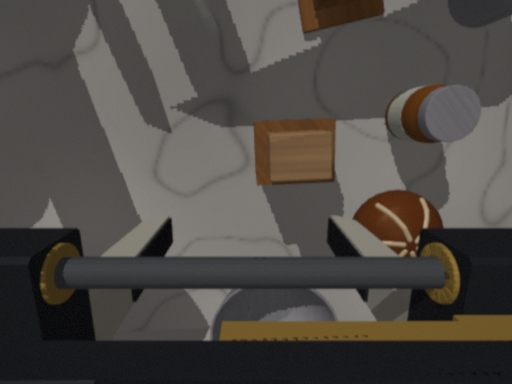

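The wedge head is at about (269,132), (332,131), (333,181) and (270,182) in the wrist view. Its edges run nearly parallel to the image axes.

```bash
python3 - <<'E'
from h import *; from cell import robot
c=np.array([wback("w1",*p,130) for p in[(269,132),(332,131),(333,181),(270,182)]]);print(c,c.mean(0))
a=cv2.imread("pics/w1.png")[105:200,240:350]; cv2.imwrite("pics/w1c.png",cv2.resize(a,None,fx=6,fy=6,interpolation=cv2.INTER_CUBIC))
E
```

```text
[[ 481.6 -236.9  130. ]
 [ 539.5 -239.5  130. ]
 [ 540.7 -286.6  130. ]
 [ 480.5 -284.   130. ]] [ 510.575 -261.75   130.   ]
```

View pics/w1c.png

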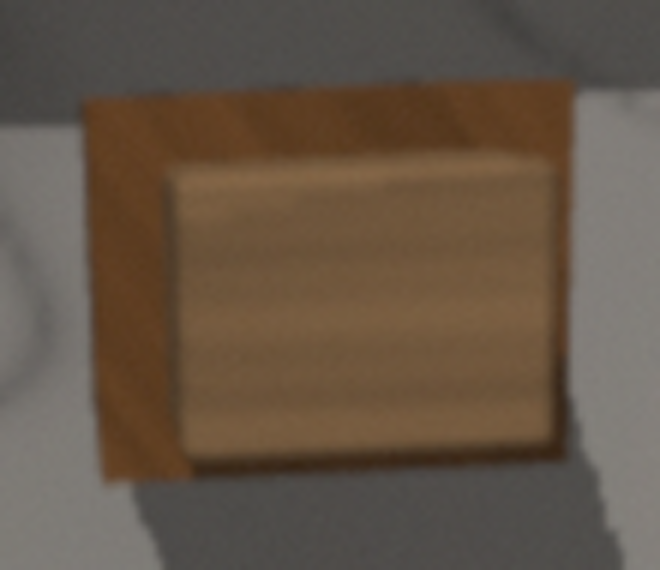

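```bash
python3 - <<'E'
from h import *; from cell import robot
go(robot.get_state(),(510.6,-261.7,113),-1,1)
E
```

```text
pos [ 460.  -288.5  257.3] tool y deg -3.46 turn 2.46 F [-0.4  0.2 -0.1] t 2.325
[1.19, 1.96, 5.77] [-0.01, -0.0, -0.31]
```

Request:
play_rows([
  {"delta_pos":[0.58,0.98,0],"rotation":[0,0,-0.3],"jaw":1},
  {"delta_pos":[0.55,0.95,0.75],"rotation":[0,0,0],"jaw":1},
  {"delta_pos":[0,0,1],"rotation":[0,0,0],"jaw":1},
  {"delta_pos":[0,0,1],"rotation":[0,0,0],"jaw":1},
  {"delta_pos":[0,0,1],"rotation":[0,0,0],"jaw":1},
  {"delta_pos":[0,0,1],"rotation":[0,0,0],"jaw":1},
  {"delta_pos":[0,0,1],"rotation":[0,0,0],"jaw":1},
  {"delta_pos":[0,0,0],"rotation":[0,0,0],"jaw":1},
  {"delta_pos":[0,0,0],"rotation":[0,0,0],"jaw":0.3},
  {"delta_pos":[0,0,0],"rotation":[0,0,0],"jaw":-0.2},
], force=20)

```text
t: 3.58
ee_pos: [509.8, -263.5, 115.7]
ee_rot: [2.243, 2.198, 0.001]
force: [0.8, 0.3, 0.8]
finger_gap: 77.6
grasp_force: 0.0
```

Request:
play_rows([
  {"delta_pos":[0,0,0],"rotation":[0,0,0],"jaw":-0.4},
  {"delta_pos":[0,0,0],"rotation":[0,0,0],"jaw":-0.4},
  {"delta_pos":[0,0,0],"rotation":[0,0,0],"jaw":-0.4},
])

```text
t: 3.95
ee_pos: [509.6, -263.2, 114.8]
ee_rot: [2.243, 2.199, 0.0]
force: [-0.9, 0.7, 4.3]
finger_gap: 59.9
grasp_force: 20.0
```

```bash
python3 - <<'E'
from h import *; from cell import robot
go(robot.get_state(),(575,-110,245),9,7)
E
```

```text
pos [ 509.6 -263.2  114.8] tool y deg -1.15 turn 10.15 F [-0.9  0.7  4.3] t 3.95
[0.88, 0.36, -0.74] [0.0, 0.0, -0.18]
[0.87, 0.38, -0.74] [0.0, 0.0, -0.18]
[0.86, 0.4, -0.74] [0.0, 0.0, -0.18]
[0.85, 0.42, -0.74] [0.0, 0.0, -0.18]
[0.84, 0.44, -0.74] [0.0, 0.0, -0.18]
[0.83, 0.46, -0.74] [0.0, 0.0, -0.18]
[0.82, 0.49, -0.74] [0.0, 0.0, -0.18]
```

Lift first, then cross over.

Request:
play_rows([
  {"delta_pos":[0,0,-0.8],"rotation":[0,0,0],"jaw":-0.4},
  {"delta_pos":[0,0,-1],"rotation":[0,0,0],"jaw":-0.4},
  {"delta_pos":[0,0,-1],"rotation":[0,0,0],"jaw":-0.4},
  {"delta_pos":[0,0,-1],"rotation":[0,0,0],"jaw":-0.4},
  {"delta_pos":[0.85,0.35,-0.7],"rotation":[0,0,-0.2],"jaw":-0.4},
  {"delta_pos":[0.9,0.4,-0.7],"rotation":[0,0,-0.2],"jaw":-0.4},
  {"delta_pos":[0.9,0.4,0],"rotation":[0,0,-0.2],"jaw":-0.4},
  {"delta_pos":[0.85,0.45,0],"rotation":[0,0,-0.2],"jaw":-0.4},
  {"delta_pos":[0.85,0.45,0],"rotation":[0,0,-0.2],"jaw":-0.4},
  {"delta_pos":[0.85,0.45,0],"rotation":[0,0,-0.2],"jaw":-0.4},
])

```text
t: 5.2
ee_pos: [565.6, -129.3, 245.7]
ee_rot: [2.05, 2.38, 0.0]
force: [0.5, 0.3, -1.9]
finger_gap: 59.7
grasp_force: 20.0
```

Request:
play_rows([
  {"delta_pos":[0.8,0.45,0],"rotation":[0,0,-0.1],"jaw":-0.4},
  {"delta_pos":[0,0,0],"rotation":[0,0,0],"jaw":-0.4},
])

```text
t: 5.45
ee_pos: [573.8, -107.6, 245.4]
ee_rot: [2.033, 2.395, 0.0]
force: [-0.7, 0.1, -0.2]
finger_gap: 60.1
grasp_force: 20.0
```

```bash
python3 - <<'E'
from h import *; from cell import robot
st=wsnap(robot,"w2"); go(st,(575,-110,245),9,1); print(st["finger_gap"],st["grasp_force"])
E
python3 -c "
import cv2;a=cv2.imread('pics/w2.png');cv2.imwrite('pics/w2c.png',cv2.resize(a[0:280,120:500],None,fx=2.1,fy=2.1,interpolation=cv2.INTER_CUBIC))"
```

```text
pos [ 573.8 -107.6  245.4] tool y deg 9.35 turn -0.35 F [-0.7  0.1 -0.2] t 5.45
[-0.1, 0.03, 0.02] [0.0, 0.0, 0.04]
60.065970794822306 19.986414313316345
```

View pics/w2c.png

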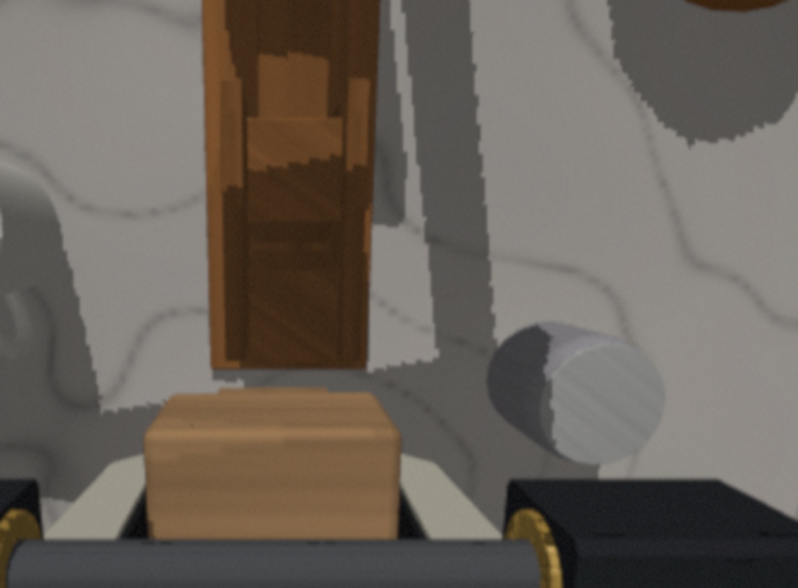

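In the wrist crop the frame runs from (290,60) down to (290,367), with the slot near rows 220-268. I'll extract the edges numerically.

```bash
python3 - <<'E'
from h import *
g=cv2.cvtColor(cv2.imread("pics/w2.png"),cv2.COLOR_BGR2GRAY).astype(float)
print("rows",[(r,int(g[r,244:258].mean()),int(g[r,266:278].mean())) for r in range(50,180)])
for r0,r1 in((84,90),(106,109),(112,116),(119,126),(140,150),(160,170)): print("cols",r0,[(c,int(g[r0:r1,c].mean())) for c in range(216,302)])
E
```

```text
rows [(50, 75, 68), (51, 75, 67), (52, 75, 67), (53, 75, 68), (54, 75, 67), (55, 77, 70), (56, 79, 76), (57, 76, 76), (58, 73, 74), (59, 72, 74), (60, 71, 74), (61, 72, 75), (62, 71, 75), (63, 72, 76), (64, 71, 76), (65, 71, 75), (66, 72, 75), (67, 72, 74), (68, 72, 74), (69, 72, 74), (70, 72, 73), (71, 72, 73), (72, 72, 71), (73, 73, 70), (74, 74, 68), (75, 75, 62), (76, 74, 52), (77, 74, 47), (78, 70, 45), (79, 62, 44), (80, 55, 44), (81, 50, 45), (82, 48, 44), (83, 47, 44), (84, 47, 44), (85, 46, 45), (86, 47, 45), (87, 47, 44), (88, 47, 45), (89, 48, 46), (90, 48, 45), (91, 49, 45), (92, 49, 46), (93, 49, 47), (94, 49, 47), (95, 48, 47), (96, 49, 47), (97, 49, 47), (98, 50, 47), (99, 49, 46), (100, 49, 46), (101, 49, 46), (102, 49, 46), (103, 49, 47), (104, 48, 46), (105, 44, 43), (106, 42, 40), (107, 41, 37), (108, 40, 38), (109, 40, 38), (110, 41, 38), (111, 41, 38), (112, 41, 38), (113, 41, 38), (114, 41, 39), (115, 44, 42), (116, 46, 44), (117, 47, 45), (118, 47, 44), (119, 45, 43), (120, 43, 40), (121, 43, 40), (122, 44, 40), (123, 43, 40), (124, 43, 40), (125, 43, 40), (126
[... 5885 characters left out ...]
, (239, 47), (240, 48), (241, 48), (242, 49), (243, 49), (244, 48), (245, 48), (246, 50), (247, 49), (248, 49), (249, 49), (250, 49), (251, 49), (252, 48), (253, 48), (254, 48), (255, 48), (256, 48), (257, 47), (258, 47), (259, 47), (260, 47), (261, 46), (262, 46), (263, 45), (264, 46), (265, 47), (266, 46), (267, 46), (268, 46), (269, 45), (270, 46), (271, 46), (272, 46), (273, 45), (274, 46), (275, 46), (276, 46), (277, 45), (278, 45), (279, 45), (280, 43), (281, 39), (282, 40), (283, 44), (284, 45), (285, 45), (286, 46), (287, 44), (288, 44), (289, 42), (290, 40), (291, 43), (292, 47), (293, 49), (294, 58), (295, 92), (296, 129), (297, 139), (298, 139), (299, 140), (300, 140), (301, 139)]
```

```bash
python3 - <<'E'
from h import *
f=lambda u,v,z: wback("w2",u,v,z)
for v in(104.7,114.8,119.3,128.5): print(v,f(260,v,92),f(260,v,20))
for v in(112,143,165): print(v,[f(u,v,90).tolist() for u in(235.5,238,281.5,283.5)])
print("front",f(226,175,0),f(290,175,0),f(226,175,20),f(290,175,20))
print([f(u,v,0).tolist() for u,v in((218,112),(219,143),(220,165),(296.5,112),(295.3,143),(294.8,165))])
E
```

```text
104.7 [572.1 -30.1  92. ] [574.1 -26.7  20. ]
114.8 [573.7 -39.6  92. ] [576.2 -38.5  20. ]
119.3 [574.5 -43.9  92. ] [577.1 -43.9  20. ]
128.5 [576.  -52.8  92. ] [579.  -54.8  20. ]
112 [[549.1, -40.9, 90.0], [551.6, -40.5, 90.0], [594.5, -33.5, 90.0], [596.5, -33.1, 90.0]]
143 [[553.8, -71.3, 90.0], [556.3, -70.9, 90.0], [600.3, -63.7, 90.0], [602.3, -63.3, 90.0]]
165 [[557.2, -93.8, 90.0], [559.7, -93.3, 90.0], [604.5, -86.0, 90.0], [606.6, -85.7, 90.0]]
front [ 544.6 -124.     0. ] [ 630.7 -110.     0. ] [ 545.6 -120.    20. ] [ 627.3 -106.7   20. ]
[[522.5, -43.6, 0.0], [529.3, -82.8, 0.0], [534.6, -111.7, 0.0], [622.9, -27.1, 0.0], [629.3, -66.4, 0.0], [634.4, -95.4, 0.0]]
```

Slot found: yaw is about 9.7°, and the loose wedge should sit near (573.2,-41.9). Move above it.

```bash
python3 - <<'E'
from h import *; from cell import robot
go(robot.get_state(),(573.4,-43.3,215),9.7,1)
E
```

```text
pos [ 573.6 -108.4  245.2] tool y deg 9.3 turn 0.4 F [ 0.1 -0.3 -2. ] t 5.5
[2.57, 0.41, 1.21] [0.0, 0.0, -0.05]
```

Request:
play_rows([
  {"delta_pos":[0.9,0.15,0],"rotation":[0,0,-0.05],"jaw":-0.4},
  {"delta_pos":[0.9,0.14,0],"rotation":[0,0,0],"jaw":-0.4},
  {"delta_pos":[0.76,0.12,0.4],"rotation":[0,0,0],"jaw":-0.4},
  {"delta_pos":[0,0,0.8],"rotation":[0,0,0],"jaw":-0.4},
  {"delta_pos":[0,0,0],"rotation":[0,0,0],"jaw":-0.4},
  {"delta_pos":[0,0,0],"rotation":[0,0,0],"jaw":-0.4},
])

```text
t: 6.25
ee_pos: [573.1, -44.4, 214.4]
ee_rot: [-2.027, -2.4, 0.0]
force: [0.2, 0.3, -1.6]
finger_gap: 60.1
grasp_force: 20.0
```

```bash
python3 - <<'E'
from h import *; from cell import robot
for n in ("scene","top"):
    d=robot.snapshot(n); cv2.imwrite(f"pics/{n}1.png",d["pixels"][:,:,::-1])
go(robot.get_state(),(573.4,-43.3,215),9.7,1)
E
```

```text
pos [573.3 -44.3 214.9] tool y deg 9.61 turn 0.09 F [ 0.2  0.  -0.8] t 6.35
[0.04, 0.01, -0.0] [0.0, 0.0, -0.01]
```

Request:
play_rows([
  {"delta_pos":[0.03,0,0.5],"rotation":[0,0,0],"jaw":-0.4},
  {"delta_pos":[0,0,0.3],"rotation":[0,0,0],"jaw":-0.4},
  {"delta_pos":[0,0,0.2],"rotation":[0,0,0],"jaw":-0.4},
  {"delta_pos":[0,0,0],"rotation":[0,0,0],"jaw":-0.4},
])

```text
t: 6.85
ee_pos: [572.8, -43.1, 188.9]
ee_rot: [-2.026, -2.4, 0.001]
force: [-0.3, -0.7, -1.4]
finger_gap: 59.9
grasp_force: 20.0
```

Request:
play_rows([
  {"delta_pos":[0,0,0.4],"rotation":[0,0,0],"jaw":-0.4},
  {"delta_pos":[0,0,0.4],"rotation":[0,0,0],"jaw":-0.4},
  {"delta_pos":[0,0,0.2],"rotation":[0,0,0],"jaw":-0.4},
  {"delta_pos":[0,0,0],"rotation":[0,0,0],"jaw":-0.4},
])

```text
t: 7.35
ee_pos: [572.8, -43.1, 163.9]
ee_rot: [-2.026, -2.4, 0.001]
force: [0.7, -0.3, -1.8]
finger_gap: 60.1
grasp_force: 20.0
```

Request:
play_rows([
  {"delta_pos":[0,0,0.2],"rotation":[0,0,0],"jaw":-0.4},
  {"delta_pos":[0,0,0],"rotation":[0,0,0],"jaw":-0.4},
])

```text
t: 7.6
ee_pos: [572.9, -43.1, 159.1]
ee_rot: [-2.027, -2.4, 0.0]
force: [-0.7, 0.0, -0.9]
finger_gap: 59.8
grasp_force: 20.0
```

Still free, so I'll go a little lower and then release.

Request:
play_rows([
  {"delta_pos":[0,0,0.1],"rotation":[0,0,0],"jaw":-0.4},
  {"delta_pos":[0,0,0.08],"rotation":[0,0,0],"jaw":-0.4},
  {"delta_pos":[0,0,0],"rotation":[0,0,0],"jaw":-0.4},
])

```text
t: 7.98
ee_pos: [572.9, -43.1, 154.7]
ee_rot: [-2.027, -2.4, 0.0]
force: [-0.4, 0.3, -1.0]
finger_gap: 59.9
grasp_force: 20.0
```

Request:
play_rows([
  {"delta_pos":[0,0,0],"rotation":[0,0,0],"jaw":0.4},
  {"delta_pos":[0,0,0],"rotation":[0,0,0],"jaw":0.8},
  {"delta_pos":[0,0,0],"rotation":[0,0,0],"jaw":1},
  {"delta_pos":[0,0,0],"rotation":[0,0,0],"jaw":1},
  {"delta_pos":[0,0,-0.6],"rotation":[0,0,0],"jaw":1},
  {"delta_pos":[0,0,-1],"rotation":[0,0,0],"jaw":1},
  {"delta_pos":[0,0,-1],"rotation":[0,0,0],"jaw":1},
  {"delta_pos":[0,0,-1],"rotation":[0,0,0],"jaw":1},
  {"delta_pos":[-1,0,-0.4],"rotation":[0,0,0],"jaw":1},
  {"delta_pos":[-0.2,0,0],"rotation":[0,0,0],"jaw":1},
])

```text
t: 9.22
ee_pos: [578.4, -73.5, 256.7]
ee_rot: [2.027, 2.398, 0.002]
force: [-0.5, 0.4, 0.4]
finger_gap: 92.8
grasp_force: 0.0
```

```bash
python3 - <<'E'
from h import *; from cell import robot
st=wsnap(robot,"w3")
a=cv2.imread("pics/w3.png")
L=cv2.resize(a[60:260,150:380],None,fx=1.7,fy=1.7,interpolation=cv2.INTER_CUBIC)
d=robot.snapshot("scene"); s=d["pixels"][:,:,::-1]; cv2.imwrite("pics/scene2.png",s)
Rr=cv2.resize(s[110:240,190:330],None,fx=2.6,fy=2.6,interpolation=cv2.INTER_CUBIC)
C=np.zeros((345,800,3),np.uint8); C[:340,:391]=L; C[:338,400:764]=Rr; cv2.imwrite("pics/c3.png",C)
go(st,(447.5,292.5,260),60,14)
E
```

```text
pos [578.4 -73.5 256.7] tool y deg 9.6 turn 50.4 F [-0.5  0.4  0.4] t 9.225
[1.09, -0.19, -0.01] [0.0, 0.0, -0.45]
[1.1, -0.13, -0.01] [0.0, 0.0, -0.45]
[1.11, -0.06, -0.01] [0.0, 0.0, -0.45]
[1.11, 0.01, -0.01] [0.0, 0.0, -0.45]
[1.11, 0.08, -0.01] [0.0, 0.0, -0.45]
[1.1, 0.15, -0.01] [0.0, 0.0, -0.45]
[1.09, 0.22, -0.01] [0.0, 0.0, -0.45]
[1.07, 0.29, -0.01] [0.0, 0.0, -0.45]
[1.05, 0.36, -0.01] [0.0, 0.0, -0.45]
[1.03, 0.42, -0.01] [0.0, 0.0, -0.45]
[1.0, 0.49, -0.01] [0.0, 0.0, -0.45]
[0.97, 0.55, -0.01] [0.0, 0.0, -0.45]
[0.93, 0.61, -0.01] [0.0, 0.0, -0.45]
[0.89, 0.66, -0.01] [0.0, 0.0, -0.45]
```

View pics/c3.png

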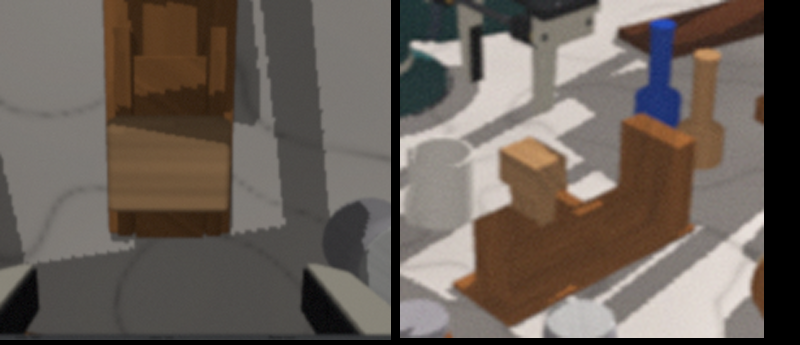

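The wedge stands upright and straight in the slot, with its head at about (170,165) in the left panel, and the arm is clear of it. Now the pounder: go to a viewing point just short of it.

```bash
python3 - <<'E'
from h import *; from cell import robot
f=lambda x,y:wback("w3",150+(x+.5)/1.7-.5,60+(y+.5)/1.7-.5,167)
a,b=f(108,209),f(228.5,209); print(a,b,(a+b)/2+23*np.array([-.167,.986,0]))
print("blue",back(P("top"),110,271,150))
go(robot.get_state(),(487,270,260),60,14)
E
```

```text
[547.3 -66.8 167. ] [605.3 -57.1 167. ] [572.459 -39.272 167.   ]
blue [335.5 303.7 150. ]
pos [578.  -72.9 255. ] tool y deg 9.6 turn 50.4 F [0.6 0.6 0. ] t 9.325
[1.01, -0.09, -0.01] [0.0, -0.0, -0.45]
[1.01, -0.03, -0.01] [0.0, -0.0, -0.45]
[1.01, 0.03, -0.01] [0.0, -0.0, -0.45]
[1.01, 0.1, -0.01] [0.0, -0.0, -0.45]
[1.0, 0.16, -0.01] [0.0, -0.0, -0.45]
[0.99, 0.22, -0.01] [0.0, -0.0, -0.45]
[0.97, 0.29, -0.01] [0.0, -0.0, -0.45]
[0.95, 0.35, -0.01] [0.0, -0.0, -0.45]
[0.93, 0.4, -0.01] [0.0, -0.0, -0.45]
[0.9, 0.46, -0.01] [0.0, -0.0, -0.45]
[0.87, 0.52, -0.01] [0.0, -0.0, -0.45]
[0.84, 0.57, -0.01] [0.0, -0.0, -0.45]
[0.8, 0.62, -0.01] [0.0, -0.0, -0.45]
[0.76, 0.67, -0.01] [0.0, -0.0, -0.45]
```

Request:
play_rows([
  {"delta_pos":[1,-0.1,0],"rotation":[0,0,-0.45],"jaw":1},
  {"delta_pos":[1,-0.05,0],"rotation":[0,0,-0.45],"jaw":1},
  {"delta_pos":[1,0.05,0],"rotation":[0,0,-0.45],"jaw":1},
  {"delta_pos":[1,0.1,0],"rotation":[0,0,-0.45],"jaw":1},
  {"delta_pos":[1,0.15,0],"rotation":[0,0,-0.45],"jaw":1},
  {"delta_pos":[1,0.2,0],"rotation":[0,0,-0.45],"jaw":1},
  {"delta_pos":[1,0.3,0],"rotation":[0,0,-0.45],"jaw":1},
  {"delta_pos":[0.95,0.35,0],"rotation":[0,0,-0.45],"jaw":1},
  {"delta_pos":[0.95,0.4,0],"rotation":[0,0,-0.45],"jaw":1},
  {"delta_pos":[0.9,0.45,0],"rotation":[0,0,-0.45],"jaw":1},
])

```text
t: 10.58
ee_pos: [510.6, 173.1, 254.5]
ee_rot: [-1.182, -2.91, 0.0]
force: [1.0, -0.6, 0.1]
finger_gap: 93.0
grasp_force: 0.0
```

Request:
play_rows([
  {"delta_pos":[0.85,0.5,0],"rotation":[0,0,-0.45],"jaw":1},
  {"delta_pos":[0.85,0.55,0],"rotation":[0,0,-0.45],"jaw":1},
  {"delta_pos":[0.8,0.6,0],"rotation":[0,0,-0.45],"jaw":1},
  {"delta_pos":[0.75,0.65,0],"rotation":[0,0,-0.45],"jaw":1},
  {"delta_pos":[0,0,0],"rotation":[0,0,0],"jaw":1},
])

```text
t: 11.2
ee_pos: [483.4, 269.2, 254.4]
ee_rot: [-0.808, -3.035, 0.001]
force: [0.1, -0.6, -0.7]
finger_gap: 93.5
grasp_force: 0.0
```

```bash
python3 - <<'E'
from h import *; from cell import robot
st=wsnap(robot,"w4"); go(st,(448,292.5,93),60,1)
a=cv2.imread("pics/w4.png"); h=cv2.cvtColor(a,cv2.COLOR_BGR2HSV)
d=np.load("w4.npz"); M=d["mount"]; R=Ro.from_rotvec(d["er"]).as_matrix()
for X in((448,292.5,150),(448,292.5,0)):
    c=M[:3,:3].T@(R.T@(np.array(X)-d["ep"])-M[:3,3]); print(X,c[:2]/c[2]*d["fx"]+[d["cx"],d["cy"]],d["fx"]/c[2]*17)
u,v=map(int,[0,0]); c=M[:3,:3].T@(R.T@(np.array((448,292.5,150))-d["ep"])-M[:3,3]); u,v=(c[:2]/c[2]*d["fx"]+[d["cx"],d["cy"]]).astype(int)
for r in range(v-32,v+40,4): print(r,[h[r,k,1:].tolist()[0]*1000+h[r,k,1:].tolist()[1] for k in range(u-36,u+40,4)])
E
```

```text
pos [483.4 269.2 254.4] tool y deg 60.17 turn -0.17 F [ 0.1 -0.6 -0.7] t 11.2
[1.69, 0.11, 6.46] [-0.0, -0.01, 0.02]
(448, 292.5, 150) [253.37643734 144.35863719] 19.898270000184564
(448, 292.5, 0) [251.96078152 134.64535004] 12.601416034479701
112 [17092, 16093, 16093, 17091, 17090, 15086, 22083, 87079, 97076, 111085, 82084, 41088, 16095, 16096, 16095, 13096, 16095, 16096, 19095]
116 [16094, 17091, 17092, 15087, 12082, 79077, 114078, 116081, 121084, 115082, 118080, 111083, 102085, 24094, 16096, 16095, 16095, 19094, 16096]
120 [17092, 17090, 18085, 16082, 104081, 116079, 113081, 111078, 118078, 112080, 115082, 114085, 113081, 108080, 22094, 16096, 16096, 21095, 19096]
124 [18084, 12082, 15084, 52083, 117085, 117087, 111083, 116081, 115080, 119079, 115080, 121078, 123079, 115084, 108083, 14094, 16096, 16095, 18097]
128 [15084, 15087, 17090, 116081, 118078, 119077, 114085, 116123, 117142, 118143, 116143, 118130, 113081, 113077, 116077, 24094, 19096, 18097, 16095]
132 [14091, 16093, 20091, 114087, 112084, 118084, 116130, 114136, 117140, 117142, 117142, 116141, 114147, 120081, 118080, 75
[... 1056 characters left out ...]
 16096]
164 [16093, 16093, 16094, 16093, 16093, 11093, 16093, 65102, 107124, 110128, 105124, 41100, 19096, 19095, 16096, 16095, 16095, 16094, 14091]
168 [19093, 19094, 16094, 19095, 14094, 16094, 14093, 16094, 16095, 16096, 14093, 16095, 16095, 16097, 14093, 16095, 14094, 15087, 15083]
172 [19093, 19095, 16094, 19095, 14093, 13095, 16094, 16093, 16094, 16095, 19094, 21095, 16095, 16094, 16095, 16093, 17089, 14090, 16093]
176 [19096, 16093, 14094, 11093, 14094, 16093, 14094, 16095, 13095, 16093, 19095, 14093, 16094, 16094, 16093, 20088, 14090, 14094, 16096]
180 [14093, 14094, 11093, 16095, 14094, 16094, 16095, 21095, 13095, 16094, 16095, 19096, 19095, 15086, 19082, 16093, 13095, 13095, 13095]
```

```bash
python3 - <<'E'
from h import *; from cell import robot
h=cv2.cvtColor(cv2.imread("pics/w4.png"),cv2.COLOR_BGR2HSV)
m=((h[...,1]>90)&(h[...,2]>110)).astype(np.uint8); m[:,:200]=0;m[:,310:]=0;m[:100]=0;m[190:]=0
c=max(cv2.findContours(m,0,2)[0],key=cv2.contourArea); (u,v),r=cv2.minEnclosingCircle(c); print(u,v,r)
X=wback("w4",u,v,150); print(X); go(robot.get_state(),(X[0],X[1],95),60,1)
E
```

```text
252.8722686767578 145.20802307128906 19.479101181030273
[448.4 291.8 150. ]
pos [483.8 268.3 254.5] tool y deg 60.08 turn -0.08 F [-0.2 -0.1  0.1] t 11.25
[1.69, 0.11, 6.38] [-0.0, -0.0, 0.01]
```

Request:
play_rows([
  {"delta_pos":[0.85,0.05,0],"rotation":[0,0,0],"jaw":1},
  {"delta_pos":[0.84,0.05,0.4],"rotation":[0,0,0],"jaw":1},
  {"delta_pos":[0,0,1],"rotation":[0,0,0],"jaw":1},
  {"delta_pos":[0,0,1],"rotation":[0,0,0],"jaw":1},
  {"delta_pos":[0,0,1],"rotation":[0,0,0],"jaw":1},
  {"delta_pos":[0,0,1],"rotation":[0,0,0],"jaw":1},
  {"delta_pos":[0,0,1],"rotation":[0,0,0],"jaw":1},
  {"delta_pos":[0,0,1],"rotation":[0,0,0],"jaw":0.6},
  {"delta_pos":[0,0,0],"rotation":[0,0,0],"jaw":0},
  {"delta_pos":[0,0,0],"rotation":[0,0,0],"jaw":-0.3},
], force=50)

```text
t: 12.5
ee_pos: [448.8, 291.4, 95.8]
ee_rot: [0.812, 3.034, 0.001]
force: [1.1, 0.1, -0.4]
finger_gap: 67.5
grasp_force: 0.0
```

Request:
play_rows([
  {"delta_pos":[0,0,0],"rotation":[0,0,0],"jaw":-0.6},
  {"delta_pos":[0,0,0],"rotation":[0,0,0],"jaw":-0.9},
  {"delta_pos":[0,0,0],"rotation":[0,0,0],"jaw":-0.9},
  {"delta_pos":[0,0,0],"rotation":[0,0,0],"jaw":-0.9},
])

```text
t: 13.0
ee_pos: [449.0, 291.1, 95.0]
ee_rot: [0.812, 3.035, 0.0]
force: [0.2, -0.1, 0.6]
finger_gap: 29.4
grasp_force: 49.7
```

Request:
play_rows([
  {"delta_pos":[0,0,-0.5],"rotation":[0,0,0],"jaw":-0.9},
  {"delta_pos":[0,0,-1],"rotation":[0,0,0],"jaw":-0.9},
  {"delta_pos":[0,0,-1],"rotation":[0,0,0],"jaw":-0.9},
  {"delta_pos":[0,0,-1],"rotation":[0,0,0],"jaw":-0.9},
  {"delta_pos":[0,0,-1],"rotation":[0,0,0],"jaw":-0.9},
  {"delta_pos":[0,0,-1],"rotation":[0,0,0],"jaw":-0.9},
  {"delta_pos":[0,0,-1],"rotation":[0,0,0],"jaw":-0.9},
  {"delta_pos":[0,0,-1],"rotation":[0,0,0],"jaw":-0.9},
  {"delta_pos":[0,0,-1],"rotation":[0,0,0],"jaw":-0.9},
  {"delta_pos":[0,0,0],"rotation":[0,0,0],"jaw":-0.9},
])

```text
t: 14.25
ee_pos: [449.2, 291.2, 309.4]
ee_rot: [0.811, 3.033, 0.003]
force: [0.1, 0.2, -6.0]
finger_gap: 29.9
grasp_force: 49.7
```

```bash
python3 - <<'E'
from h import *; from cell import robot
st=robot.get_state(); go(st,(572.8,-41,308),60,14); print(st["finger_gap"],st["grasp_force"],st["wrist_torque"])
E
```

```text
pos [449.2 291.2 309.4] tool y deg 60.05 turn -0.05 F [ 0.1  0.2 -6. ] t 14.25
[-0.78, -0.65, 0.0] [0.0, 0.0, 0.0]
[-0.78, -0.65, 0.0] [0.0, 0.0, 0.0]
[-0.78, -0.65, 0.0] [0.0, 0.0, 0.0]
[-0.78, -0.65, 0.0] [0.0, 0.0, 0.0]
[-0.78, -0.65, 0.0] [0.0, 0.0, 0.0]
[-0.78, -0.65, 0.0] [0.0, 0.0, 0.0]
[-0.78, -0.65, 0.0] [0.0, 0.0, 0.0]
[-0.78, -0.65, 0.0] [0.0, 0.0, 0.0]
[-0.78, -0.65, 0.0] [0.0, 0.0, 0.0]
[-0.78, -0.65, 0.0] [0.0, 0.0, 0.0]
[-0.78, -0.65, 0.0] [0.0, 0.0, 0.0]
[-0.78, -0.65, 0.0] [0.0, 0.0, 0.0]
[-0.78, -0.65, 0.0] [0.0, 0.0, 0.0]
[-0.78, -0.65, 0.0] [0.0, 0.0, 0.0]
29.905695773331523 49.74080741245416 [-0.02101944 -0.17123908  0.01082557]
```

Request:
play_rows([
  {"delta_pos":[-0.52,-0.4,0],"rotation":[0,0,0],"jaw":-0.9},
  {"delta_pos":[-0.8,-0.7,0],"rotation":[0,0,0],"jaw":-0.9},
  {"delta_pos":[-0.8,-0.7,0],"rotation":[0,0,0],"jaw":-0.9},
  {"delta_pos":[-0.8,-0.7,0],"rotation":[0,0,0],"jaw":-0.9},
  {"delta_pos":[-0.8,-0.7,0],"rotation":[0,0,0],"jaw":-0.9},
  {"delta_pos":[-0.8,-0.7,0],"rotation":[0,0,0],"jaw":-0.9},
  {"delta_pos":[-0.8,-0.7,0],"rotation":[0,0,0],"jaw":-0.9},
  {"delta_pos":[-0.8,-0.7,0],"rotation":[0,0,0],"jaw":-0.9},
  {"delta_pos":[-0.8,-0.7,0],"rotation":[0,0,0],"jaw":-0.9},
  {"delta_pos":[-0.8,-0.7,0],"rotation":[0,0,0],"jaw":-0.9},
])

```text
t: 15.5
ee_pos: [532.4, 47.9, 306.0]
ee_rot: [-0.812, -3.033, 0.001]
force: [0.0, -0.5, -4.3]
finger_gap: 29.7
grasp_force: 49.7
```

Request:
play_rows([
  {"delta_pos":[-0.8,-0.7,0],"rotation":[0,0,0],"jaw":-0.9},
  {"delta_pos":[-0.8,-0.6,0],"rotation":[0,0,0],"jaw":-0.9},
  {"delta_pos":[-0.8,-0.55,0],"rotation":[0,0,0],"jaw":-0.9},
  {"delta_pos":[-0.8,-0.55,0],"rotation":[0,0,0],"jaw":-0.9},
  {"delta_pos":[0,0,0],"rotation":[0,0,0],"jaw":-0.9},
  {"delta_pos":[0,0,0],"rotation":[0,0,0],"jaw":-0.9},
])

```text
t: 16.25
ee_pos: [571.8, -42.4, 307.0]
ee_rot: [-0.812, -3.034, -0.0]
force: [-0.8, 0.5, -4.6]
finger_gap: 29.5
grasp_force: 49.7
```

```bash
python3 - <<'E'
from h import *; from cell import robot
st=robot.get_state(); go(st,(572.8,-41,270),60,1); print(st["finger_gap"],st["grasp_force"],st["wrist_torque"])
E
```

```text
pos [571.8 -42.4 307. ] tool y deg 60.04 turn -0.04 F [-0.8  0.5 -4.6] t 16.25
[-0.01, 0.07, 1.48] [-0.0, -0.01, 0.0]
29.540402982465338 49.74071351200109 [ 0.03627448 -0.11548048  0.01950633]
```

Request:
play_rows([
  {"delta_pos":[0,0.07,0.8],"rotation":[0,0,0],"jaw":-0.9},
  {"delta_pos":[0,0,0.75],"rotation":[0,0,0],"jaw":-0.9},
  {"delta_pos":[0,0,0.3],"rotation":[0,0,0],"jaw":-0.9},
  {"delta_pos":[0,0,0.3],"rotation":[0,0,0],"jaw":-0.9},
  {"delta_pos":[0,0,0],"rotation":[0,0,0],"jaw":-0.9},
])

```text
t: 16.88
ee_pos: [572.8, -40.6, 253.6]
ee_rot: [0.811, 3.035, 0.0]
force: [-0.5, 0.1, -4.9]
finger_gap: 29.6
grasp_force: 49.7
```

Request:
play_rows([
  {"delta_pos":[0,0,0.12],"rotation":[0,0,0],"jaw":-0.9},
])

```text
t: 17.0
ee_pos: [573.0, -40.7, 251.4]
ee_rot: [0.811, 3.034, 0.0]
force: [-1.5, 2.6, 4.7]
finger_gap: 29.6
grasp_force: 49.7
```

Request:
play_rows([
  {"delta_pos":[0,0,0.12],"rotation":[0,0,0],"jaw":-0.9},
])

```text
t: 17.12
ee_pos: [573.1, -40.6, 248.5]
ee_rot: [0.811, 3.034, 0.001]
force: [-1.3, 2.8, 6.1]
finger_gap: 29.7
grasp_force: 49.7
```

It is driving at about 10 N. Finish this tap and lift clear.

Request:
play_rows([
  {"delta_pos":[0,0,0.15],"rotation":[0,0,0],"jaw":-0.9},
  {"delta_pos":[0,0,0],"rotation":[0,0,0],"jaw":-0.9},
  {"delta_pos":[0,0,-0.6],"rotation":[0,0,0],"jaw":-0.9},
  {"delta_pos":[0,0,0],"rotation":[0,0,0],"jaw":-0.9},
  {"delta_pos":[0,0,0],"rotation":[0,0,0],"jaw":-0.9},
])

```text
t: 17.75
ee_pos: [572.8, -40.9, 258.9]
ee_rot: [0.812, 3.035, -0.0]
force: [-1.0, -0.6, -4.9]
finger_gap: 29.6
grasp_force: 49.7
```

```bash
python3 - <<'E'
from h import *; from cell import robot
g=lambda n:cv2.imread(n).astype(int)
s=robot.snapshot("scene"); b=s["pixels"][:,:,::-1]; cv2.imwrite("pics/scene4.png",b)
a=g("pics/scene2.png")
# brightness down columns through wedge front face corner, before/after
for u in(236,240,244): print(u,[(v,int(a[v,u-1:u+2,2].mean()),int(b[v,u-1:u+2,2].mean())) for v in range(150,196,1)])
# where the wedge model would project for various heights (bottom front edge of head)
yaw=np.radians(9.7);Rz=np.array([[np.cos(yaw),-np.sin(yaw)],[np.sin(yaw),np.cos(yaw)]])
for zc in(107,93,88):
    q=[[*(np.array([572.8,-41.])+Rz@[sx*30,sy*23]),zc+60] for sx,sy in((1,1),(1,-1),(-1,-1),(-1,1))]; print(zc,np.round(proj(s,np.array(q)),1).tolist())
E
```

```text
236 [(150, 183, 127), (151, 146, 124), (152, 129, 122), (153, 123, 126), (154, 126, 128), (155, 122, 126), (156, 125, 124), (157, 153, 127), (158, 186, 130), (159, 203, 122), (160, 207, 123), (161, 207, 124), (162, 206, 124), (163, 199, 122), (164, 189, 122), (165, 186, 122), (166, 185, 124), (167, 184, 124), (168, 183, 123), (169, 185, 123), (170, 185, 121), (171, 167, 123), (172, 134, 125), (173, 112, 118), (174, 107, 114), (175, 107, 115), (176, 111, 115), (177, 113, 111), (178, 113, 107), (179, 112, 108), (180, 117, 110), (181, 115, 114), (182, 118, 114), (183, 114, 114), (184, 112, 113), (185, 108, 116), (186, 109, 117), (187, 108, 116), (188, 109, 112), (189, 110, 113), (190, 105, 105), (191, 99, 101), (192, 93, 93), (193, 89, 88), (194, 87, 88), (195, 87, 88)]
240 [(150, 131, 125), (151, 129, 126), (152, 129, 125), (153, 126, 128), (154, 135, 132), (155, 165, 137), (156, 184, 146), (157, 189, 159), (158, 198, 161), (159, 203, 138), (160, 208, 128), (161, 207, 123), (162, 195, 126), (163, 182, 125), (164, 177, 124), (165, 180, 125), (166, 184, 126), (167, 187, 127), (168, 189, 
[... 752 characters left out ...]
), (167, 179, 129), (168, 187, 128), (169, 193, 128), (170, 195, 127), (171, 191, 129), (172, 187, 124), (173, 173, 121), (174, 145, 117), (175, 124, 113), (176, 117, 113), (177, 113, 112), (178, 112, 112), (179, 107, 113), (180, 107, 118), (181, 109, 116), (182, 108, 113), (183, 114, 109), (184, 109, 110), (185, 115, 111), (186, 114, 111), (187, 114, 112), (188, 116, 115), (189, 118, 116), (190, 115, 116), (191, 113, 116), (192, 116, 116), (193, 116, 116), (194, 113, 115), (195, 110, 113)]
107 [[254.4, 168.5], [241.6, 174.1], [227.0, 165.9], [239.8, 160.7]]
93 [[254.3, 173.0], [241.6, 178.7], [227.1, 170.4], [239.8, 165.1]]
88 [[254.3, 174.7], [241.6, 180.3], [227.2, 172.0], [239.8, 166.7]]
```

Request:
play_rows([
  {"delta_pos":[0,0,0.5],"rotation":[0,0,0],"jaw":-0.9},
  {"delta_pos":[0,0,0],"rotation":[0,0,0],"jaw":-0.9},
])

```text
t: 18.05
ee_pos: [572.4, -40.7, 244.7]
ee_rot: [-0.811, -3.033, 0.001]
force: [0.0, 0.4, -4.4]
finger_gap: 29.6
grasp_force: 49.7
```

Request:
play_rows([
  {"delta_pos":[0,0,0.16],"rotation":[0,0,0],"jaw":-0.9},
])

```text
t: 18.18
ee_pos: [572.9, -40.7, 242.6]
ee_rot: [0.812, 3.035, 0.0]
force: [-1.4, 2.3, 4.7]
finger_gap: 29.7
grasp_force: 49.7
```

Request:
play_rows([
  {"delta_pos":[0,0,0.2],"rotation":[0,0,0],"jaw":-0.9},
])

```text
t: 18.3
ee_pos: [573.1, -40.5, 238.4]
ee_rot: [0.811, 3.034, 0.002]
force: [-1.5, 4.8, 6.9]
finger_gap: 29.4
grasp_force: 49.7
```

Request:
play_rows([
  {"delta_pos":[0,0,0],"rotation":[0,0,0],"jaw":-0.9},
  {"delta_pos":[0,0,-0.6],"rotation":[0,0,0],"jaw":-0.9},
  {"delta_pos":[0,0,0],"rotation":[0,0,0],"jaw":-0.9},
  {"delta_pos":[0,0,0],"rotation":[0,0,0],"jaw":-0.9},
])

```text
t: 18.8
ee_pos: [572.8, -40.9, 252.4]
ee_rot: [0.812, 3.035, -0.0]
force: [0.4, 0.6, -4.5]
finger_gap: 29.6
grasp_force: 49.7
```

Contact came back at 244 as predicted, so the grip isn't slipping. Third tap.

Request:
play_rows([
  {"delta_pos":[0,0,0.55],"rotation":[0,0,0],"jaw":-0.9},
  {"delta_pos":[0,0,0.15],"rotation":[0,0,0],"jaw":-0.9},
  {"delta_pos":[0,0,0.15],"rotation":[0,0,0],"jaw":-0.9},
])

```text
t: 19.18
ee_pos: [572.8, -40.5, 231.5]
ee_rot: [0.811, 3.035, 0.001]
force: [-1.9, 3.4, 5.6]
finger_gap: 29.2
grasp_force: 49.8
```

Request:
play_rows([
  {"delta_pos":[0,0,0],"rotation":[0,0,0],"jaw":-0.9},
  {"delta_pos":[0,0,-0.6],"rotation":[0,0,0],"jaw":-0.9},
  {"delta_pos":[0,0,0],"rotation":[0,0,0],"jaw":-0.9},
  {"delta_pos":[0,0,0.6],"rotation":[0,0,0],"jaw":-0.9},
  {"delta_pos":[0,0,0.08],"rotation":[0,0,0],"jaw":-0.9},
])

```text
t: 19.8
ee_pos: [572.6, -40.7, 227.7]
ee_rot: [-0.812, -3.034, 0.0]
force: [-0.3, 0.2, 0.7]
finger_gap: 29.8
grasp_force: 49.8
```

Request:
play_rows([
  {"delta_pos":[0,0,0.08],"rotation":[0,0,0],"jaw":-0.9},
])

```text
t: 19.92
ee_pos: [572.8, -40.7, 227.2]
ee_rot: [-0.812, -3.035, -0.0]
force: [-2.0, 3.3, 4.5]
finger_gap: 29.5
grasp_force: 49.8
```

Request:
play_rows([
  {"delta_pos":[0,0,0.05],"rotation":[0,0,0],"jaw":-0.9},
])

```text
t: 20.05
ee_pos: [572.9, -40.7, 226.9]
ee_rot: [0.812, 3.034, 0.0]
force: [-3.6, 2.7, 15.5]
finger_gap: 29.6
grasp_force: 49.8
```

The force jumps with no travel at TCP 226.9, which is the predicted home height. One more firm press, then lift.

Request:
play_rows([
  {"delta_pos":[0,0,0.04],"rotation":[0,0,0],"jaw":-0.9},
  {"delta_pos":[0,0,0],"rotation":[0,0,0],"jaw":-0.9},
])

```text
t: 20.3
ee_pos: [572.9, -40.7, 227.0]
ee_rot: [0.811, 3.033, 0.001]
force: [-5.6, 1.1, 15.3]
finger_gap: 29.7
grasp_force: 49.8
```

Request:
play_rows([
  {"delta_pos":[0,0,-1],"rotation":[0,0,0],"jaw":-0.9},
  {"delta_pos":[0,0,-1],"rotation":[0,0,0],"jaw":-0.9},
  {"delta_pos":[0,0,-1],"rotation":[0,0,0],"jaw":-0.9},
  {"delta_pos":[0,0,0],"rotation":[0,0,0],"jaw":-0.9},
])

```text
t: 20.8
ee_pos: [573.2, -40.9, 301.1]
ee_rot: [0.811, 3.033, 0.0]
force: [-0.3, 0.3, -5.3]
finger_gap: 29.7
grasp_force: 49.9
```

```bash
python3 - <<'E'
from h import *; from cell import robot
st=robot.get_state(); go(st,(449.0,291.1,302),60,1); print(st["wrist_torque"])
E
```

```text
pos [573.2 -40.9 301.1] tool y deg 60.04 turn -0.04 F [-0.3  0.3 -5.3] t 20.8
[10.93, 9.03, -0.05] [0.01, 0.01, 0.01]
[-0.00317469 -0.13027073  0.00301305]
```

Request:
play_rows([
  {"delta_pos":[0.53,0.43,0],"rotation":[0,0,0],"jaw":-0.9},
  {"delta_pos":[0.8,0.7,0],"rotation":[0,0,0],"jaw":-0.9},
  {"delta_pos":[0.8,0.7,0],"rotation":[0,0,0],"jaw":-0.9},
  {"delta_pos":[0.8,0.7,0],"rotation":[0,0,0],"jaw":-0.9},
  {"delta_pos":[0.8,0.7,0],"rotation":[0,0,0],"jaw":-0.9},
  {"delta_pos":[0.8,0.7,0],"rotation":[0,0,0],"jaw":-0.9},
  {"delta_pos":[0.8,0.7,0],"rotation":[0,0,0],"jaw":-0.9},
  {"delta_pos":[0.8,0.6,0],"rotation":[0,0,0],"jaw":-0.9},
  {"delta_pos":[0.8,0.7,0],"rotation":[0,0,0],"jaw":-0.9},
  {"delta_pos":[0.8,0.6,0],"rotation":[0,0,0],"jaw":-0.9},
])

```text
t: 22.05
ee_pos: [485.7, 198.4, 298.3]
ee_rot: [-0.811, -3.033, 0.001]
force: [-0.1, -0.3, -4.7]
finger_gap: 29.7
grasp_force: 49.9
```

Request:
play_rows([
  {"delta_pos":[0.8,0.6,0],"rotation":[0,0,0],"jaw":-0.9},
  {"delta_pos":[0.8,0.7,0],"rotation":[0,0,0],"jaw":-0.9},
  {"delta_pos":[0.8,0.6,0],"rotation":[0,0,0],"jaw":-0.9},
  {"delta_pos":[0.8,0.6,0],"rotation":[0,0,0],"jaw":-0.9},
  {"delta_pos":[0,0,1],"rotation":[0,0,0],"jaw":-0.9},
  {"delta_pos":[0,0,1],"rotation":[0,0,0],"jaw":-0.9},
  {"delta_pos":[0,0,1],"rotation":[0,0,0],"jaw":-0.9},
  {"delta_pos":[0,0,1],"rotation":[0,0,0],"jaw":-0.9},
  {"delta_pos":[0,0,0],"rotation":[0,0,0],"jaw":-0.9},
])

```text
t: 23.18
ee_pos: [447.2, 291.0, 197.0]
ee_rot: [-0.81, -3.032, 0.005]
force: [0.3, 0.5, -4.3]
finger_gap: 29.7
grasp_force: 49.9
```

```bash
python3 - <<'E'
from h import *; from cell import robot
st=robot.get_state(); go(st,(449.0,291.1,96),60,1)
E
```

```text
pos [447.2 291.  197. ] tool y deg 60.07 turn -0.07 F [ 0.3  0.5 -4.3] t 23.175
[-0.07, 0.06, 4.04] [-0.03, -0.02, 0.01]
```

Request:
play_rows([
  {"delta_pos":[-0.05,0.05,1],"rotation":[0,0,0],"jaw":-0.9},
  {"delta_pos":[0,0,1],"rotation":[0,0,0],"jaw":-0.9},
  {"delta_pos":[0,0,1],"rotation":[0,0,0],"jaw":-0.9},
  {"delta_pos":[0,0,0.6],"rotation":[0,0,0],"jaw":-0.9},
  {"delta_pos":[0,0,0.2],"rotation":[0,0,0],"jaw":-0.9},
  {"delta_pos":[0,0,0.1],"rotation":[0,0,0],"jaw":-0.9},
  {"delta_pos":[0,0,0.1],"rotation":[0,0,0],"jaw":-0.9},
  {"delta_pos":[0,0,0],"rotation":[0,0,0],"jaw":-0.9},
])

```text
t: 24.18
ee_pos: [450.6, 291.8, 100.2]
ee_rot: [0.812, 3.035, 0.0]
force: [-0.5, -0.2, -3.2]
finger_gap: 29.8
grasp_force: 49.9
```

Request:
play_rows([
  {"delta_pos":[0,0,0.06],"rotation":[0,0,0],"jaw":-0.9},
  {"delta_pos":[0,0,0],"rotation":[0,0,0],"jaw":-0.9},
])

```text
t: 24.42
ee_pos: [450.5, 291.7, 98.4]
ee_rot: [0.812, 3.035, 0.0]
force: [0.4, -0.4, -4.8]
finger_gap: 29.6
grasp_force: 49.9
```

Request:
play_rows([
  {"delta_pos":[0,0,0.06],"rotation":[0,0,0],"jaw":-0.9},
  {"delta_pos":[0,0,0],"rotation":[0,0,0],"jaw":-0.9},
])

```text
t: 24.68
ee_pos: [450.4, 291.7, 96.8]
ee_rot: [-0.812, -3.035, 0.0]
force: [1.0, 0.0, -4.6]
finger_gap: 29.9
grasp_force: 49.9
```

Request:
play_rows([
  {"delta_pos":[0,0,0.05],"rotation":[0,0,0],"jaw":-0.9},
  {"delta_pos":[0,0,0],"rotation":[0,0,0],"jaw":-0.9},
])

```text
t: 24.92
ee_pos: [450.4, 291.7, 95.5]
ee_rot: [-0.812, -3.035, 0.0]
force: [-0.2, 0.2, -4.6]
finger_gap: 29.2
grasp_force: 49.9
```

Request:
play_rows([
  {"delta_pos":[0,0,0.03],"rotation":[0,0,0],"jaw":-0.9},
  {"delta_pos":[0,0,0],"rotation":[0,0,0],"jaw":-0.9},
])

```text
t: 25.18
ee_pos: [450.5, 291.8, 95.0]
ee_rot: [0.812, 3.035, 0.0]
force: [0.4, 0.6, -3.0]
finger_gap: 29.7
grasp_force: 49.9
```

Touching down. Release gently and lift straight off.

Request:
play_rows([
  {"delta_pos":[0,0,0.01],"rotation":[0,0,0],"jaw":-0.9},
  {"delta_pos":[0,0,0],"rotation":[0,0,0],"jaw":-0.2},
  {"delta_pos":[0,0,0],"rotation":[0,0,0],"jaw":0.2},
  {"delta_pos":[0,0,0],"rotation":[0,0,0],"jaw":0.5},
  {"delta_pos":[0,0,0],"rotation":[0,0,0],"jaw":0.8},
  {"delta_pos":[0,0,0],"rotation":[0,0,0],"jaw":0.8},
  {"delta_pos":[0,0,-0.5],"rotation":[0,0,0],"jaw":0.8},
  {"delta_pos":[0,0,-1],"rotation":[0,0,0],"jaw":0.8},
  {"delta_pos":[0,0,-1],"rotation":[0,0,0],"jaw":0.8},
  {"delta_pos":[0,0,-1],"rotation":[0,0,0],"jaw":0.8},
])

```text
t: 26.42
ee_pos: [450.5, 291.7, 184.0]
ee_rot: [0.812, 3.034, 0.001]
force: [-0.0, 0.5, 0.8]
finger_gap: 83.7
grasp_force: 0.0
```

Request:
play_rows([
  {"delta_pos":[0,0,-1],"rotation":[0,0,0],"jaw":0.8},
  {"delta_pos":[0,0,-1],"rotation":[0,0,0],"jaw":0.8},
  {"delta_pos":[0,0,-1],"rotation":[0,0,0],"jaw":0.8},
  {"delta_pos":[-1,0,0],"rotation":[0,0,0],"jaw":0.8},
  {"delta_pos":[-0.6,0,0],"rotation":[0,0,0],"jaw":0.8},
  {"delta_pos":[0,0,0],"rotation":[0,0,0],"jaw":0.8},
])

```text
t: 27.18
ee_pos: [485.5, 271.2, 257.0]
ee_rot: [-0.814, -3.034, 0.001]
force: [-0.2, 0.3, 0.4]
finger_gap: 83.6
grasp_force: 0.0
```

```bash
python3 - <<'E'
from h import *; from cell import robot
st=wsnap(robot,"w5"); print(st["t"],st["ee_pos"],st["force"])
def circ(f,box,smin=90,vmin=110):
    h=cv2.cvtColor(cv2.imread(f),cv2.COLOR_BGR2HSV); m=((h[...,1]>smin)&(h[...,2]>vmin)).astype(np.uint8); k=np.zeros_like(m); k[box[1]:box[3],box[0]:box[2]]=1
    c=max(cv2.findContours(m*k,0,2)[0],key=cv2.contourArea); return cv2.minEnclosingCircle(c)
(u,v),r=circ("pics/w5.png",(190,80,320,220)); print(u,v,r,wback("w5",u,v,150))
d=robot.snapshot("scene"); b=d["pixels"][:,:,::-1]; cv2.imwrite("pics/scene5.png",b)
a=cv2.imread("pics/scene0.png").astype(int)
# head top in scene: bright beech face; compare with home model
hb=cv2.cvtColor(np.ascontiguousarray(b),cv2.COLOR_BGR2HSV); m=((hb[...,1]>70)&(hb[...,2]>165)&(hb[...,0]<25)).astype(np.uint8); k=np.zeros_like(m); k[140:200,215:265]=1
c=max(cv2.findContours(m*k,0,2)[0],key=cv2.contourArea); print("beech bbox",cv2.boundingRect(c))
yaw=np.radians(9.7);Rz=np.array([[np.cos(yaw),-np.sin(yaw)],[np.sin(yaw),np.cos(yaw)]])
for zc in(107,72):
    P8=np.array([[*(np.array([572.8,-39.])+Rz@[sx*30,sy*23]),zc+z] for sx in(1,-1) for sy in(1,-1) for z in(60,20)]); p=proj(d,P8); print(zc,p.min(0),p.max(0))
df=np.abs(b.astype(int)-a).sum(2)>90
n,_,s,_=cv2.connectedComponentsWithStats(df[120:300,80:420].astype(np.uint8)); print([x.tolist() for x in s[1:] if x[4]>25])
E
```

```text
27.175 [485.49710004 271.23619762 256.95554856] [-0.22101542  0.31637864  0.35032901]
250.125 145.125 19.385177612304688 [449.6 291.9 150. ]
beech bbox (260, 185, 1, 1)
107 [227.66881454 160.49887115] [255.02210721 186.85544143]
72 [227.88915362 171.48720716] [254.82169378 197.82198482]
[[59, 1, 12, 13, 101], [72, 0, 17, 18, 67], [104, 0, 51, 29, 957], [18, 22, 38, 16, 100], [0, 35, 129, 67, 2821], [0, 40, 12, 21, 115], [149, 52, 23, 17, 240], [174, 61, 9, 8, 31], [88, 81, 7, 9, 34], [9, 103, 11, 16, 33], [105, 105, 24, 14, 259], [152, 109, 16, 14, 111], [40, 116, 65, 42, 968], [0, 120, 32, 60, 1093], [57, 168, 26, 12, 162]]
```

The checks agree. The pounder stands upright where it started, and the wedge head's top edge is at row 172 (a home wedge projects to 171.5). I'm handing in.

```bash
python3 -c "
from cell import robot
print(robot.hand_in())"
```

```text
the job is handed in; nothing more can be done
None
```

The wedge is driven home in the slot after several short taps, the pounder stands upright where it started, and the job is handed in (about 27 s of the 58 s used, no verdict returned).

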